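# Start-up key sequence on a visored console

## Robot

A 6-joint arm with a two-finger parallel gripper is mounted at the origin on the work surface; the furniture and walls round the work are solid. World frame = base frame: x ahead of the robot, y to its left, z up, the work surface at z = 0. Lengths are in mm, angles in rad, forces in N, time in s.
With the tool pointing down it reaches from about 275 to 1000 mm from the base axis. Payload 8.4 kg.
Tool frame: the origin (TCP) lies at the very end of the fingers, on their centre line; the grasp point (between the pads) lies 19 mm behind it; z points along the fingers, y is the line along which they close (so a half turn about z gives the same grasp; the last joint's range is limited). The gripper opens to 85 mm and grips with 20 to 120 N. Pads are 22 mm wide; open, the fingers measure 114 mm over their backs; the gripper's body (76 mm by 85 mm) begins 54 mm behind the grasp point. The pads swing forward as they close: fully open they stand 13 mm farther back than shut.
Start: joints at [-1.173, 0.353, 1.633, -0, 1.155, -0.002], TCP at [243.27, -575.715, 204.081] pointing down, gripper open.
Joint ranges: [-2.63, 2.63], [-0.92, 2.1], [0.06, 2.66], [-1.3, 4.44], [0, 2.69], [-3.02, 3.02]. Speed limits (rad/s): [2.22, 2.22, 2.79, 3.14, 3.14, 3.14].

## Interface

Orientations are given as [roll, pitch, yaw] about the fixed x, y, z axes, in that order (R = Rz(yaw) Ry(pitch) Rx(roll)).
In Python, from rig import r, vision gives the robot as it stands. The module is installed in compiled form; this text tells all that it offers.
- The arm moves only by the tool play_rows, never from a script. Its argument "steps" is a list of rows, each an object with "delta_pos": the shift along the tool's x, y, z in cm, a list of three; "yaw": the turn about the tool's z in rad; "jaw": the opening in per cent of the stroke, from 0 (shut) to 100 (fully open). A call has exactly 8 rows; each row is the pose to reach, as a shift and turn from the pose commanded when the call began, along the tool's axes at that moment; what a row does not reach only later rows make up. A row lasts 1/10 s, in which the tool goes at most 50 mm and 8.59 degrees, less where a joint would pass 70% of its speed; a pose out of reach is approached as far as the arm can. A call with a gripper value outside its range is refused whole. The fingers move at their own pace and stop on an object; "grip_force" is the grip in N (left out, the last holds). Time passes only in rows, so rows that repeat a pose let the fingers close, or fill a call up. It gives the time, the measured TCP pose, the force, the opening and the grip force at its end, in the units of the state.
- r.sense(): the state, without advancing time (a new reading comes with each control period).
- vision.grab_frame(name): name is "side" or "top" or "wrist"; returns (picture, depth): 400x640x3 uint8, red, green, blue; 400x640 float32, mm along the optical axis (not along the pixel's ray), 0 where there is no reading.
- vision.calibration(name): a dict with "mtx" (3x3 intrinsics, pixels), "extrinsics" (4x4, takes a point from camera to world coordinates). Camera axes: x right, y down, z forward; pixel columns grow to the right and rows downward; lengths in mm; the calibration is good to about 2 mm. A picture is of the moment at which its call begins: read the wrist's pose just before it. calibration takes no time and is no camera call; for the wrist camera it gives the pose at the moment of the call.
- r.sign_off(): hands the job in; it is judged then, once.
Trained networks look in the newest picture that a camera, given by its name, has taken for a name from the list of things; names that differ only in an ending like _2 or _b are one class to them, and where a whole thing is asked for, a point or a joint stands for the part that bears it (a point fixed in the world has none). Each returns a list of dicts, best first, with "conf" (0 to 1); they miss things now and then, are a little off and sometimes report something else, mostly with a low value. They report only what shows in the picture. A call takes as long as a camera call.
- vision.cut_out(camera, thing): "region" (400x640 bool, what is visible of it) and "uv" ([column, row] in pixels, amid what is visible of it).
- vision.landmark_of(camera, thing): "uv" ([column, row] in pixels: a listed point, or the origin of a listed thing).
The state is a dict: "clock": time; "qpos": joint angles; "qvel": joint speeds; "joint_efforts": joint torques, N m; "eef_pos": TCP position; "tcp_rot": TCP orientation; "contact_force": force on the tool from outside, world axes, zero at the start; "wrist_torque": the same for the moment, N m; "opening": opening from 0.0 (shut) to 1.0 (fully open); "grasp_force": force on a finger pad.
Only numpy, scipy, OpenCV 4.12 (cv2) and the standard library are available. Lean on these libraries where they do the work, as an engineer would, in place of code of your own. Each camera call takes 0.05 s, during which the arm holds its last target. There are 200 camera calls.

## Task

Start the machine from the sloped console: press the round key fully home and let it spring back up, then push the square enabling key about half way down, hold it there for at least one second without bottoming it and let it up, then press the bar key fully home and let it up. Press gently and only one key at a time (the visor over the keys leaves no way in from straight above), and leave the V-block, tape measure and oil can where they are.

Things in the scene. Friction and masses are not known exactly. Their poses are not given: they have to be found in the camera images.
- console: fixed grey operator console, 204 mm wide (its y), 103 mm deep; origin on the bench under the middle of the key row, x towards its back, z up. Its panel slopes 36 degrees from level and looks up and to the robot's right. Three black keys stand on it in a row, 64 mm apart, in any order, their panel points 66 mm above the bench. A clear visor roofs them.
- visor_lip (a point): middle of the visor's front lip (black edging), underside, 130 mm above the bench, 21 mm in front of the key row's panel points (21 mm up the slope and 64 mm out along the panel's normal). The visor, a clear plate 4 mm thick, runs level to the back over the whole width, its ends open. A tool coming straight down strikes it; one square to the panel passes in front of its lip.
- round_seat (a point): point on the panel under the centre of the round key (cap 44 mm across), at the panel's metal face. Axes: z square out of the panel (36 degrees from vertical), x up the slope, y along the row of keys. It is fixed to the console and does not move with the key.
- square_seat (a point): point on the panel under the centre of the square key (cap 40 x 40 mm), at the panel's metal face. Axes: z square out of the panel (36 degrees from vertical), x up the slope, y along the row of keys. It is fixed to the console and does not move with the key.
- bar_seat (a point): point on the panel under the centre of the bar key (oblong cap, 54 mm along the row, 24 mm up the slope), at the panel's metal face. Axes: z square out of the panel (36 degrees from vertical), x up the slope, y along the row of keys. It is fixed to the console and does not move with the key.
- round_key (a joint): stroke of the round key: 0 = fully up, 0.012 = fully home (m), it slides straight into the panel along -z of its seat. Each cap is screwed to its own height: its flat top stands 20 to 31 mm out from the panel when up, different each time and not reported; find it by touch. Spring: 3 N starts it moving, 8 N takes it fully home; it springs back by itself.
- square_key (a joint): stroke of the square key, a three-position enabling key: up = off, half way (0.003 to 0.009) = enabled, bottomed (beyond 0.011) = fault: 0 = fully up, 0.012 = fully home (m), it slides straight into the panel along -z of its seat. Cap height as for the round key: not reported. Spring: 3 N starts it moving, 8 N takes it fully home; it springs back by itself.
- bar_key (a joint): stroke of the bar key: 0 = fully up, 0.012 = fully home (m), it slides straight into the panel along -z of its seat. Cap height as for the round key: not reported. Spring: 3 N starts it moving, 8 N takes it fully home; it springs back by itself.
- v_block: bystander, leave it where it stands: steel V-block 45 x 60 x 45 mm, in front of the console; origin at the centre of its underside
- tape_measure: bystander, leave it where it lies: tape measure 68 x 76 x 38 mm, on the bench right of the centre; origin at the centre of its underside
- oil_can: bystander, leave it where it stands: pump oil can 76 x 86 x 186 mm, in front of the console, towards the robot's right; origin at the centre of its underside
- round_module: the fixed base that carries the round key; origin on the bench plane straight under its seat point (66 mm below it), axes as the console's
- square_module: the fixed base that carries the square key; origin on the bench plane straight under its seat point (66 mm below it), axes as the console's
- bar_module: the fixed base that carries the bar key; origin on the bench plane straight under its seat point (66 mm below it), axes as the console's

How it is judged (in metres and radians):
On the way, in this order (a step that is already met when the one before it is completed fails the run):
1. the round key is fully home, the other keys up (value of joint round_key above 0.0105 m and value of joint each of square_key, bar_key below 0.002 m), for 0.1 s.
2. the round key is up again and the square key is held half way (3 to 9 mm of its 12 mm) for a second, the other keys up (value of joint square_key between 0.003 and 0.009 m and value of joint each of round_key, bar_key below 0.002 m), for 1 s.
3. the square key is up again and the bar key is fully home, the other keys up (value of joint bar_key above 0.0105 m and value of joint each of round_key, square_key below 0.002 m), for 0.1 s.
At the end, for the whole second after the job is handed in: After the three presses in order, all three keys are up again (within 2 mm) and the V-block, tape measure and oil can are within 15 mm of where they were (value of joint each of round_key, square_key, bar_key below 0.002 m and distance of each of v_block, tape_measure, oil_can from where it was at the start of the episode below 0.015 m); the robot touches nothing.
It fails at once if the square key is pushed through to its bottom (beyond 11 mm) (value of joint square_key above 0.011 m).
It fails at once if two keys are down (more than 3 mm) at once (value of joint each of round_key, square_key above 0.003 m or value of joint each of round_key, bar_key above 0.003 m or value of joint each of square_key, bar_key above 0.003 m).
It fails at once if a key or the console is struck or rammed with more than 40 N (contact force between any of the arm, the fingers and console above 40 N or contact force between the fingers and round_module above 40 N or contact force between the fingers and square_module above 40 N or contact force between the fingers and bar_module above 40 N).
It fails at once if a bystander (V-block, tape measure, oil can) is shifted by more than 15 mm (distance of any of v_block, tape_measure, oil_can from where it was at the start of the episode above 0.015 m).
It also fails if it takes over 56 s, if anything falls off the work surface, if the arm or the gripper's body presses on something with over 40 N, if the wrist force passes 120 N, or if a joint passes its speed limit or range.

## Working session

There is one attempt and no reset: what is moved stays moved. The work goes in short steps, Python scripts to look and compute and a tool call to move; the robot and the scene stay as the last step left them, time stands still between calls to the robot, and variables do not carry over. Pictures are saved under pics/ and viewed, at most 10 in all, crops included, and the job is handed in when it is done.

Besides the shell and the picture viewer there is one more tool, called after "Emit:" as name([rows], argument=value, ...), one row to a line, values as JSON. play_rows: Moves the arm, as the interface text tells. Its arguments: {"type":"object","properties":{"steps":{"type":"array"},"grip_force":{"type":"number"}},"required":["steps"]}

```bash
mkdir -p pics; cat > h.py <<'E'
import numpy as np, cv2
from rig import r, vision
def ray(cam,uv):
    c=vision.calibration(cam);K=np.array(c["mtx"]);T=np.array(c["extrinsics"])
    d=T[:3,:3]@np.linalg.inv(K)@np.array([uv[0],uv[1],1.]);return T[:3,3],d
def atz(cam,uv,z):
    o,d=ray(cam,uv);return o+d*(z-o[2])/d[2]
E
python3 - <<'E'
from h import *
np.set_printoptions(precision=1,suppress=True)
s=r.sense();print(s)
for cam in("side","top"):
    p,d=vision.grab_frame(cam);cv2.imwrite(f"pics/{cam}0.png",p[:,:,::-1])
    print(cam,vision.calibration(cam)["extrinsics"])
    for t,z in(("round_seat",66),("square_seat",66),("bar_seat",66),("visor_lip",130),("console",0),("v_block",0),("tape_measure",0),("oil_can",0)):
        for q in vision.landmark_of(cam,t)[:2]:
            u=q["uv"];print(cam,t,round(q["conf"],2),np.array(u),atz(cam,u,z))
E
```

```text
{'clock': 0.0, 'qpos': array([-1.2,  0.4,  1.6,  0. ,  1.2, -0. ]), 'qvel': array([ 0., -0., -0., -0., -0.,  0.]), 'joint_efforts': array([  0. , -60.5, -34.2,   0. ,   0. ,   0. ]), 'eef_pos': array([ 243.1, -575.2,  203.3]), 'tcp_rot': array([-3.1, -0. ,  0.4]), 'contact_force': array([ 0.8, -0.3,  0.1]), 'wrist_torque': array([ 0.,  0., -0.]), 'grasp_force': 0.0, 'opening': 1.0016227374606743}
side [[   1.     0.    -0.   445.1]
 [   0.    -0.6    0.8 -887.8]
 [  -0.    -0.8   -0.6  813.4]
 [   0.     0.     0.     1. ]]
side round_seat 0.77 [338.3 160.8] [461.8 253.1  66. ]
side round_seat 0.55 [335.  145.8] [452.6 332.9  66. ]
side square_seat 0.7 [311.7 165.3] [388.2 229.9  66. ]
side bar_seat 0.69 [355.8 158. ] [511.2 267.9  66. ]
side visor_lip 0.97 [336.5 146.4] [456.  225.3 130. ]
side console 0.87 [333.8 182.5] [449.6 240.8   0. ]
side v_block 0.81 [310.9 232.2] [392.2  26.7   0. ]
side tape_measure 0.61 [279.2 303.1] [ 332.9 -202.1    0. ]
side oil_can 0.8 [348.4 255.4] [484.6 -55.3   0. ]
top [[ -0.   -1.    0.1 317.3]
 [ -1.    0.    0.   44.8]
 [ -0.   -0.1  -1.  959.9]
 [  0.    0.    0.    1. ]]
top round_seat 0.66 [236.1 204.3] [445.2 252.1  66. ]
top round_seat 0.21 [240.5 206.3] [440.3 241.6  66. ]
top square_seat 0.58 [250.8 225.8] [394.2 216.3  66. ]
top bar_seat 0.6 [231.3 178.5] [507.2 265.2  66. ]
top visor_lip 0.67 [242.3 197.5] [451. 224. 130.]
top console 0.57 [245.2 206.5] [448.8 244.2   0. ]
top v_block 0.76 [335.8 223.7] [403.9  16.    0. ]
top tape_measure 0.7 [426.9 256.6] [ 321.5 -206.8    0. ]
top tape_measure 0.28 [250.6 229.9] [389.6 229.3   0. ]
top oil_can 0.71 [364.1 191. ] [486.3 -56.3   0. ]
```

```bash
python3 - <<'E'
from h import *
a=cv2.imread("pics/side0.png");b=cv2.imread("pics/top0.png")
a=cv2.resize(a[90:350,190:450],(600,600)) ;b=cv2.resize(b[130:330,180:580],(800,400))
cv2.imwrite("pics/a.png",a);cv2.imwrite("pics/b.png",b)
E
```

```text
(no output)
```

View pics/a.png

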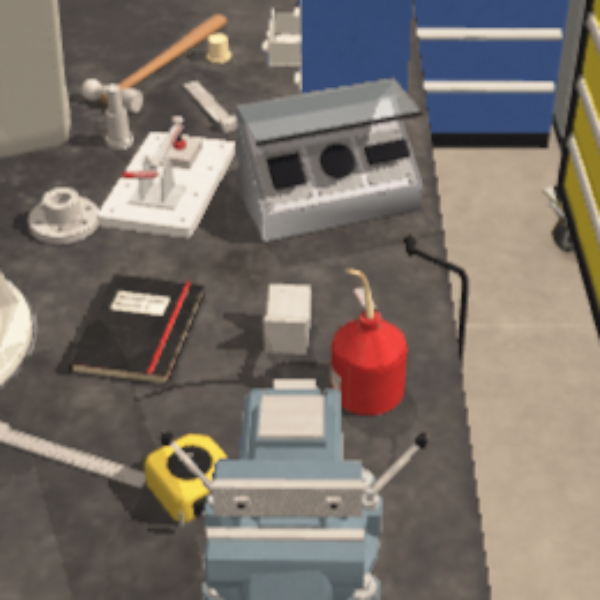

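View pics/b.png

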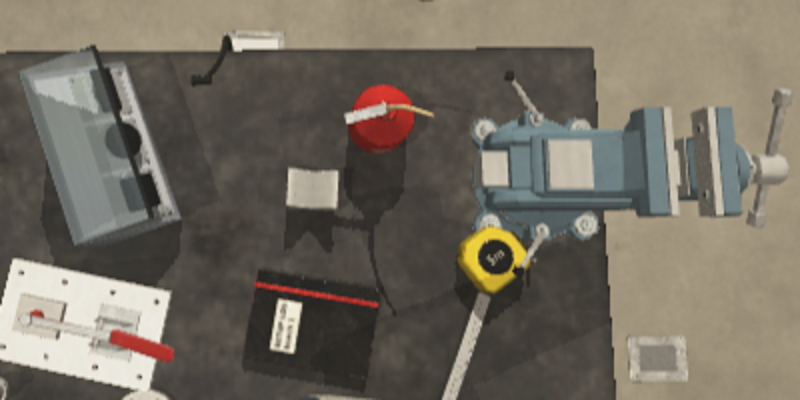

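Emit:
play_rows([
  {"delta_pos": [0,0,-5],"yaw": 0,"jaw": 0},
  {"delta_pos": [0,0,-10],"yaw": 0,"jaw": 0},
  {"delta_pos": [0,0,-12],"yaw": 0,"jaw": 0},
  {"delta_pos": [0,0,-12],"yaw": 0,"jaw": 0},
  {"delta_pos": [0,0,-12],"yaw": 0,"jaw": 0},
  {"delta_pos": [0,0,-12],"yaw": 0,"jaw": 0},
  {"delta_pos": [0,0,-12],"yaw": 0,"jaw": 0},
  {"delta_pos": [0,0,-12],"yaw": 0,"jaw": 0},
])

```text
clock: 1.7
eef_pos: [243.1, -575.3, 322.9]
tcp_rot: [-3.14, -0.0, 0.4]
contact_force: [-0.0, -0.2, 0.2]
opening: -0.001
grasp_force: 0.0
```

Emit:
play_rows([
  {"delta_pos": [0,0,-5],"yaw": 0,"jaw": 0},
  {"delta_pos": [0,0,-10],"yaw": 0,"jaw": 0},
  {"delta_pos": [0,0,-15],"yaw": 0,"jaw": 0},
  {"delta_pos": [0,0,-20],"yaw": 0,"jaw": 0},
  {"delta_pos": [0,0,-25],"yaw": 0,"jaw": 0},
  {"delta_pos": [0,0,-50],"yaw": 0,"jaw": 0},
  {"delta_pos": [0,0,-80],"yaw": 0,"jaw": 0},
  {"delta_pos": [0,0,-80],"yaw": 0,"jaw": 0},
])

```text
clock: 2.5
eef_pos: [243.1, -575.3, 723.5]
tcp_rot: [3.141, 0.0, 0.4]
contact_force: [0.2, -1.7, 1.8]
opening: 0.001
grasp_force: 0.0
```

Emit:
play_rows([
  {"delta_pos": [0,0,-80],"yaw": 0,"jaw": 0},
  {"delta_pos": [0,0,-80],"yaw": 0,"jaw": 0},
  {"delta_pos": [0,0,-80],"yaw": 0,"jaw": 0},
  {"delta_pos": [0,0,-80],"yaw": 0,"jaw": 0},
  {"delta_pos": [0,0,-80],"yaw": 0,"jaw": 0},
  {"delta_pos": [0,0,-80],"yaw": 0,"jaw": 0},
  {"delta_pos": [0,0,-80],"yaw": 0,"jaw": 0},
  {"delta_pos": [0,0,-80],"yaw": 0,"jaw": 0},
])

```text
clock: 3.3
eef_pos: [182.5, -431.9, 882.4]
tcp_rot: [3.111, 0.0, 0.4]
contact_force: [-0.2, 0.9, -0.2]
opening: 0.001
grasp_force: 0.0
```

```bash
python3 - <<'E'
from h import *
s=r.sense();print(s["clock"],s["qpos"].round(3),s["eef_pos"].round(1),s["tcp_rot"].round(4))
E
```

```text
3.3 [-1.174  0.363  0.059  0.     2.689 -0.003] [ 182.5 -431.9  882.4] [3.1107 0.     0.3998]
```

Emit:
play_rows([
  {"delta_pos": [0,0,-80],"yaw": 0,"jaw": 0},
  {"delta_pos": [0,0,-80],"yaw": 0,"jaw": 0},
  {"delta_pos": [0,0,-80],"yaw": 0,"jaw": 0},
  {"delta_pos": [0,0,-80],"yaw": 0,"jaw": 0},
  {"delta_pos": [0,0,-80],"yaw": 0,"jaw": 0},
  {"delta_pos": [0,0,-80],"yaw": 0,"jaw": 0},
  {"delta_pos": [0,0,-80],"yaw": 0,"jaw": 0},
  {"delta_pos": [0,0,-80],"yaw": 0,"jaw": 0},
])

```text
clock: 4.1
eef_pos: [169.9, -402.0, 906.7]
tcp_rot: [3.057, 0.0, 0.4]
contact_force: [-0.2, -1.5, 0.5]
opening: -0.001
grasp_force: 0.0
```

```bash
python3 - <<'E'
from h import *
s=r.sense();print(s["clock"],s["qpos"].round(3),s["eef_pos"].round(1),s["tcp_rot"].round(4))
for cam in("side","top"):
    p,d=vision.grab_frame(cam);cv2.imwrite(f"pics/{cam}1.png",p[:,:,::-1])
    c=vision.calibration(cam);K=np.array(c["mtx"]);T=np.array(c["extrinsics"])
    v,u=np.mgrid[:400:2,:640:2];z=d[::2,::2];m=z>0
    P=np.stack([(u-K[0,2])/K[0,0]*z,(v-K[1,2])/K[1,1]*z,z],-1)[m]@T[:3,:3].T+T[:3,3]
    for lo,hi in((100,250),(250,400),(400,700),(700,1500)):
        Q=P[(P[:,2]>lo)&(P[:,2]<hi)&(P[:,1]>-200)&(np.hypot(P[:,0],P[:,1])<1000)]
        print(cam,lo,len(Q),sorted({(int(x//100),int(y//100)) for x,y,_ in Q}))
E
```

```text
4.1 [-1.175  0.309  0.059  0.     2.689 -0.003] [ 169.9 -402.   906.7] [3.0572e+00 2.0000e-04 3.9980e-01]
side 100 2377 [(-1, -1), (0, -1), (0, 0), (1, -1), (1, 0), (2, 1), (3, -2), (3, 1), (3, 2), (3, 5), (3, 6), (3, 7), (3, 8), (3, 9), (4, -2), (4, -1), (4, 2), (4, 3), (4, 4), (4, 5), (4, 6), (4, 7), (4, 8), (4, 9), (5, 2), (5, 3), (5, 5), (5, 6), (5, 7), (5, 8)]
side 250 2682 [(-2, -1), (-1, -2), (-1, -1), (-1, 0), (0, -1), (0, 0), (1, -1), (1, 0), (2, -1), (2, 0)]
side 400 1690 [(0, -1), (0, 0), (1, -2), (1, -1), (2, -1)]
side 700 0 []
top 100 3589 [(1, 0), (2, 1), (3, -2), (3, 1), (3, 2), (3, 5), (3, 7), (4, -2), (4, -1), (4, 2), (4, 3), (4, 5), (4, 6), (4, 7), (5, 2), (5, 3), (5, 5), (5, 6), (5, 7)]
top 250 495 [(1, 0), (1, 1), (2, -1), (2, 0)]
top 400 3080 [(1, 0), (1, 1), (2, -2), (2, -1), (2, 0)]
top 700 914 [(2, -2), (2, -1)]
```

View pics/side1.png

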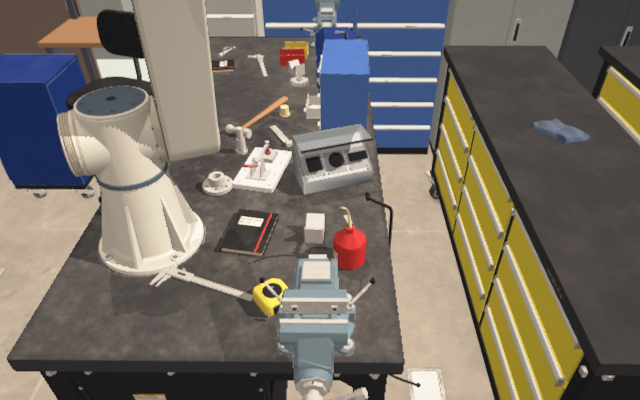

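```bash
cat >> h.py <<'E'
from scipy.spatial.transform import Rotation as Rn
def to(p):
    s=r.sense();R=Rn.from_euler("xyz",s["tcp_rot"]).as_matrix()
    print("t",round(s["clock"],2),"q",s["qpos"].round(3),"p",s["eef_pos"].round(1),"z",R[:,2].round(3),"y",R[:,1].round(3),"F",np.array(s["contact_force"]).round(1),"cm",(R.T@(np.array(p)-s["eef_pos"])/10).round(2))
    return R
E
python3 -c "
from h import *
to([430,-100,780])"
```

```text
t 4.2 q [-1.175  0.309  0.059  0.     2.689 -0.003] p [ 169.8 -401.9  906.8] z [ 0.033 -0.078 -0.996] y [ 0.388 -0.918  0.085] F [-0.7  0.7 -0.1] cm [ 35.72 -18.69  11.14]
```

Emit:
play_rows([
  {"delta_pos": [4.5,-2.3,1.4],"yaw": -0.15,"jaw": 0},
  {"delta_pos": [9,-4.7,2.8],"yaw": -0.3,"jaw": 0},
  {"delta_pos": [13.5,-7,4.2],"yaw": -0.45,"jaw": 0},
  {"delta_pos": [18,-9.4,5.6],"yaw": -0.6,"jaw": 0},
  {"delta_pos": [22.5,-11.7,7],"yaw": -0.75,"jaw": 0},
  {"delta_pos": [27,-14,8.4],"yaw": -0.9,"jaw": 0},
  {"delta_pos": [31.5,-16.4,9.8],"yaw": -1.05,"jaw": 0},
  {"delta_pos": [35.7,-18.7,11.1],"yaw": -1.2,"jaw": 0},
])

```text
clock: 5.0
eef_pos: [411.6, -120.3, 789.0]
tcp_rot: [3.108, 0.079, 1.568]
contact_force: [-0.3, -0.9, 0.3]
opening: -0.002
grasp_force: 0.0
```

```bash
python3 -c "
from h import *
to([250,350,780])"
```

```text
t 5.0 q [-0.228  0.016  0.801 -0.091  2.272 -0.287] p [ 411.6 -120.3  789. ] z [ 0.033 -0.079 -0.996] y [ 0.999 -0.     0.033] F [-0.3 -0.9  0.3] cm [ 46.9  -16.2   -3.33]
```

Emit:
play_rows([
  {"delta_pos": [4.7,0,0],"yaw": -0.1,"jaw": 0},
  {"delta_pos": [9.2,-1,0],"yaw": -0.2,"jaw": 0},
  {"delta_pos": [14,-2.5,0],"yaw": -0.33,"jaw": 0},
  {"delta_pos": [18.5,-4,0],"yaw": -0.33,"jaw": 0},
  {"delta_pos": [23,-6,0],"yaw": -0.33,"jaw": 0},
  {"delta_pos": [27,-9,0],"yaw": -0.33,"jaw": 0},
  {"delta_pos": [31,-12,0],"yaw": -0.33,"jaw": 0},
  {"delta_pos": [35,-15,0],"yaw": -0.33,"jaw": 0},
])

```text
clock: 5.8
eef_pos: [262.6, 228.9, 757.1]
tcp_rot: [3.135, 0.085, 1.892]
contact_force: [1.2, 0.4, -0.6]
opening: 0.001
grasp_force: 0.0
```

```bash
python3 -c "
from h import *
to([-150,400,850])"
```

```text
t 5.8 q [ 0.796 -0.107  0.994 -0.104  2.285  0.407] p [262.6 228.9 757.1] z [ 0.033 -0.078 -0.996] y [0.949 0.316 0.006] F [ 1.2  0.4 -0.6] cm [ 28.38 -33.66 -11.96]
```

Emit:
play_rows([
  {"delta_pos": [3.4,-3.5,-1.4],"yaw": 0,"jaw": 0},
  {"delta_pos": [6.8,-7.5,-2.8],"yaw": 0,"jaw": 0},
  {"delta_pos": [10.2,-11.5,-4.2],"yaw": 0,"jaw": 0},
  {"delta_pos": [13.6,-15.5,-5.6],"yaw": 0,"jaw": 0},
  {"delta_pos": [17,-19.5,-7],"yaw": 0,"jaw": 0},
  {"delta_pos": [20.4,-23.5,-8.4],"yaw": 0,"jaw": 0},
  {"delta_pos": [23.8,-28,-9.8],"yaw": 0,"jaw": 0},
  {"delta_pos": [27,-32.5,-12],"yaw": 0,"jaw": 0},
])

```text
clock: 6.6
eef_pos: [-99.1, 377.1, 841.0]
tcp_rot: [3.135, 0.085, 1.893]
contact_force: [0.9, 2.2, 1.9]
opening: 0.001
grasp_force: 0.0
```

```bash
python3 -c "
from h import *
to([-155,420,950])"
```

```text
t 6.6 q [ 1.835  0.122  0.547 -0.021  2.558  1.496] p [-99.1 377.1 841. ] z [ 0.033 -0.079 -0.996] y [0.948 0.317 0.006] F [0.9 2.2 1.9] cm [  4.89  -3.87 -11.38]
```

Emit:
play_rows([
  {"delta_pos": [1,-2,-4],"yaw": 0,"jaw": 0},
  {"delta_pos": [2,-3,-8],"yaw": 0,"jaw": 0},
  {"delta_pos": [2,-3,-13],"yaw": 0,"jaw": 0},
  {"delta_pos": [2,-3,-80],"yaw": 0,"jaw": 0},
  {"delta_pos": [2,-3,-80],"yaw": 0,"jaw": 0},
  {"delta_pos": [2,-3,-80],"yaw": 0,"jaw": 0},
  {"delta_pos": [2,-3,-80],"yaw": 0,"jaw": 0},
  {"delta_pos": [2,-3,-80],"yaw": 0,"jaw": 0},
])

```text
clock: 7.4
eef_pos: [-156.0, 469.1, 861.2]
tcp_rot: [3.134, 0.013, 1.892]
contact_force: [0.5, 0.3, -0.8]
opening: -0.003
grasp_force: 0.0
```

```bash
python3 -c "
from h import *
to([-155,420,950])"
```

```text
t 7.4 q [ 1.894  0.407  0.058 -0.017  2.689  1.558] p [-156.   469.1  861.2] z [ 0.011 -0.01  -1.   ] y [0.949 0.316 0.007] F [ 0.5  0.3 -0.8] cm [-4.81 -1.4  -8.83]
```

Emit:
play_rows([
  {"delta_pos": [-1.5,-2.2,-4],"yaw": 0,"jaw": 0},
  {"delta_pos": [-4,-2.2,-8],"yaw": 0,"jaw": 0},
  {"delta_pos": [-6,-2.2,-12],"yaw": 0,"jaw": 0},
  {"delta_pos": [-8,-2.2,-16],"yaw": 0,"jaw": 0},
  {"delta_pos": [-10,-2.2,-20],"yaw": 0,"jaw": 0},
  {"delta_pos": [-12,-2.2,-24],"yaw": 0,"jaw": 0},
  {"delta_pos": [-14,-2.2,-28],"yaw": 0,"jaw": 0},
  {"delta_pos": [-16,-2.2,-32],"yaw": 0,"jaw": 0},
])

```text
clock: 8.2
eef_pos: [-165.0, 417.6, 897.6]
tcp_rot: [3.138, -0.064, 1.893]
contact_force: [0.8, -0.3, 0.5]
opening: 0.003
grasp_force: 0.0
```

```bash
python3 -c "
from h import *
to([-155,420,950])"
```

```text
t 8.2 q [ 1.95   0.33   0.059 -0.018  2.689  1.612] p [-165.   417.6  897.6] z [-0.016  0.062 -0.998] y [0.949 0.317 0.004] F [ 0.8 -0.3  0.5] cm [ 0.25  1.05 -5.23]
```

Emit:
play_rows([
  {"delta_pos": [-40,0,-60],"yaw": 0,"jaw": 0},
  {"delta_pos": [-40,0,-60],"yaw": 0,"jaw": 0},
  {"delta_pos": [-40,0,-60],"yaw": 0,"jaw": 0},
  {"delta_pos": [-40,0,-60],"yaw": 0,"jaw": 0},
  {"delta_pos": [-40,0,-60],"yaw": 0,"jaw": 0},
  {"delta_pos": [-40,0,-60],"yaw": 0,"jaw": 0},
  {"delta_pos": [-40,0,-60],"yaw": 0,"jaw": 0},
  {"delta_pos": [-40,0,-60],"yaw": 0,"jaw": 0},
])

```text
clock: 9.0
eef_pos: [-155.0, 361.3, 935.3]
tcp_rot: [-3.14, -0.154, 1.894]
contact_force: [0.7, -0.3, 0.6]
opening: -0.001
grasp_force: 0.0
```

```bash
python3 -c "
from h import *
to([-155,420,950])"
```

```text
t 9.0 q [ 1.984  0.24   0.059 -0.028  2.689  1.635] p [-155.   361.3  935.3] z [-0.05   0.145 -0.988] y [ 0.948  0.317 -0.001] F [ 0.7 -0.3  0.6] cm [ 5.73  1.87 -0.6 ]
```

Emit:
play_rows([
  {"delta_pos": [-2.5,1,-3.5],"yaw": 0,"jaw": 0},
  {"delta_pos": [-60,5,-60],"yaw": 0,"jaw": 0},
  {"delta_pos": [-60,5,-60],"yaw": 0,"jaw": 0},
  {"delta_pos": [-60,5,-60],"yaw": 0,"jaw": 0},
  {"delta_pos": [-60,5,-60],"yaw": 0,"jaw": 0},
  {"delta_pos": [-60,5,-60],"yaw": 0,"jaw": 0},
  {"delta_pos": [-60,5,-60],"yaw": 0,"jaw": 0},
  {"delta_pos": [-60,5,-60],"yaw": 0,"jaw": 0},
])

```text
clock: 9.8
eef_pos: [-119.3, 306.8, 970.4]
tcp_rot: [-3.137, -0.25, 1.893]
contact_force: [0.6, 0.9, 0.2]
opening: 0.001
grasp_force: 0.0
```

```bash
python3 -c "
from h import *
to([-155,420,950])"
```

```text
t 9.8 q [ 1.947  0.143  0.06  -0.02   2.689  1.605] p [-119.3  306.8  970.4] z [-0.083  0.234 -0.969] y [ 0.948  0.318 -0.004] F [0.6 0.9 0.2] cm [10.99  0.23  4.92]
```

Emit:
play_rows([
  {"delta_pos": [-50,2.5,-60],"yaw": 0,"jaw": 0},
  {"delta_pos": [-50,2.5,-60],"yaw": 0,"jaw": 0},
  {"delta_pos": [-50,2.5,-60],"yaw": 0,"jaw": 0},
  {"delta_pos": [-50,2.5,-60],"yaw": 0,"jaw": 0},
  {"delta_pos": [-50,2.5,-60],"yaw": 0,"jaw": 0},
  {"delta_pos": [-50,2.5,-60],"yaw": 0,"jaw": 0},
  {"delta_pos": [-50,2.5,-60],"yaw": 0,"jaw": 0},
  {"delta_pos": [-50,2.5,-60],"yaw": 0,"jaw": 0},
])

```text
clock: 10.6
eef_pos: [-95.4, 246.1, 998.4]
tcp_rot: [-3.135, -0.345, 1.893]
contact_force: [0.1, 0.0, -0.6]
opening: -0.003
grasp_force: 0.0
```

```bash
python3 -c "
from h import *
to([-155,420,950])"
```

```text
t 10.6 q [ 1.955  0.049  0.06  -0.032  2.689  1.6  ] p [-95.4 246.1 998.4] z [-0.114  0.318 -0.941] y [ 0.948  0.319 -0.007] F [ 0.1  0.  -0.6] cm [15.66 -0.07 10.77]
```

Emit:
play_rows([
  {"delta_pos": [-50,3,-60],"yaw": 0,"jaw": 0},
  {"delta_pos": [-50,3,-60],"yaw": 0,"jaw": 0},
  {"delta_pos": [-50,3,-60],"yaw": 0,"jaw": 0},
  {"delta_pos": [-50,3,-60],"yaw": 0,"jaw": 0},
  {"delta_pos": [-50,3,-60],"yaw": 0,"jaw": 0},
  {"delta_pos": [-50,3,-60],"yaw": 0,"jaw": 0},
  {"delta_pos": [-50,3,-60],"yaw": 0,"jaw": 0},
  {"delta_pos": [-50,3,-60],"yaw": 0,"jaw": 0},
])

```text
clock: 11.4
eef_pos: [-82.4, 166.0, 1021.5]
tcp_rot: [-3.134, -0.446, 1.887]
contact_force: [-0.6, -1.8, -0.5]
opening: 0.004
grasp_force: 0.0
```

Emit:
play_rows([
  {"delta_pos": [-50,3,-60],"yaw": 0,"jaw": 0},
  {"delta_pos": [-50,3,-60],"yaw": 0,"jaw": 0},
  {"delta_pos": [-50,3,-60],"yaw": 0,"jaw": 0},
  {"delta_pos": [-50,3,-60],"yaw": 0,"jaw": 0},
  {"delta_pos": [-50,3,-60],"yaw": 0,"jaw": 0},
  {"delta_pos": [-50,3,-60],"yaw": 0,"jaw": 0},
  {"delta_pos": [-50,3,-60],"yaw": 0,"jaw": 0},
  {"delta_pos": [-50,3,-60],"yaw": 0,"jaw": 0},
])

```text
clock: 12.2
eef_pos: [-2.1, 130.6, 1033.4]
tcp_rot: [-3.136, -0.527, 1.89]
contact_force: [-0.5, -0.6, -0.1]
opening: 0.007
grasp_force: 0.0
```

```bash
python3 -c "
from h import *
to([-155,420,950])"
```

```text
t 12.2 q [ 2.498 -0.152  0.058 -0.704  2.689  1.459] p [  -2.1  130.6 1033.4] z [-0.162  0.476 -0.864] y [ 0.949  0.316 -0.004] F [-0.5 -0.6 -0.1] cm [23.71 -5.33 23.46]
```

Emit:
play_rows([
  {"delta_pos": [2,-2,1],"yaw": 0,"jaw": 0},
  {"delta_pos": [5,-4,1],"yaw": 0,"jaw": 0},
  {"delta_pos": [6,-4.2,1],"yaw": 0,"jaw": 0},
  {"delta_pos": [6,-4.2,1],"yaw": -0.03,"jaw": 0},
  {"delta_pos": [-50,-4.2,-60],"yaw": -0.03,"jaw": 0},
  {"delta_pos": [-50,-4.2,-60],"yaw": -0.03,"jaw": 0},
  {"delta_pos": [-50,-4.2,-60],"yaw": -0.03,"jaw": 0},
  {"delta_pos": [-50,-4.2,-60],"yaw": -0.03,"jaw": 0},
])

```text
clock: 13.0
eef_pos: [-23.1, 67.5, 1043.0]
tcp_rot: [3.125, -0.608, 1.927]
contact_force: [-0.2, 1.0, 0.1]
opening: 0.001
grasp_force: 0.0
```

```bash
python3 -c "
from h import *
to([-155,420,950])"
```

```text
t 13.0 q [ 1.909 -0.215  0.059 -0.013  2.689  1.544] p [ -23.1   67.5 1043. ] z [-0.184  0.541 -0.82 ] y [0.94  0.34  0.013] F [-0.2  1.   0.1] cm [25.57 -0.52 29.13]
```

```bash
python3 -c "
from h import *
R=to([-85,290,900])
W=np.array([[-85,290,900],[120,290,800],[300,230,650],[420,150,480],[505,100,280]])
print((np.diff(W,axis=0)@R/10).round(1));print(R.round(3))"
```

```text
t 13.0 q [ 1.909 -0.215  0.059 -0.013  2.689  1.544] p [ -23.1   67.5 1043. ] z [-0.184  0.541 -0.82 ] y [0.94  0.34  0.013] F [-0.2  1.   0.1] cm [10.71  1.57 24.91]
[[-11.6  19.1   4.4]
 [-18.3  14.7   5.7]
 [-19.3   8.3   7.4]
 [-17.7   6.   12.1]]
[[-0.287  0.94  -0.184]
 [ 0.769  0.34   0.541]
 [ 0.572  0.013 -0.82 ]]
```

Emit:
play_rows([
  {"delta_pos": [2,0,4.5],"yaw": 0,"jaw": 0},
  {"delta_pos": [4,0,9],"yaw": 0,"jaw": 0},
  {"delta_pos": [6,0,13.5],"yaw": 0,"jaw": 0},
  {"delta_pos": [8,0.5,18],"yaw": 0,"jaw": 0},
  {"delta_pos": [9.5,1,22],"yaw": 0,"jaw": 0},
  {"delta_pos": [10,4,25],"yaw": 0,"jaw": 0},
  {"delta_pos": [8,8,26],"yaw": 0,"jaw": 0},
  {"delta_pos": [5.5,12,27],"yaw": 0,"jaw": 0},
])

```text
clock: 13.8
eef_pos: [-42.8, 284.1, 887.6]
tcp_rot: [3.126, -0.587, 1.933]
contact_force: [-0.7, -0.8, -0.2]
opening: -0.002
grasp_force: 0.0
```

```bash
python3 -c "
from h import *
R=to([120,290,800])
to([300,230,650])"
```

```text
t 13.8 q [ 1.292 -0.411  0.993  0.364  2.033  1.186] p [-42.8 284.1 887.6] z [-0.181  0.524 -0.832] y [0.938 0.346 0.013] F [-0.7 -0.8 -0.2] cm [-9.2  15.36  4.65]
t 13.8 q [ 1.292 -0.411  0.993  0.364  2.033  1.186] p [-42.8 284.1 887.6] z [-0.181  0.524 -0.832] y [0.938 0.346 0.013] F [-0.7 -0.8 -0.2] cm [-27.49  29.97  10.73]
```

Emit:
play_rows([
  {"delta_pos": [-3,4,1],"yaw": 0,"jaw": 0},
  {"delta_pos": [-6,8,2],"yaw": 0,"jaw": 0},
  {"delta_pos": [-9,12,3.5],"yaw": 0,"jaw": 0},
  {"delta_pos": [-12.5,15.5,5],"yaw": 0,"jaw": 0},
  {"delta_pos": [-16,19,6.5],"yaw": 0,"jaw": 0},
  {"delta_pos": [-19.5,22.5,8],"yaw": 0,"jaw": 0},
  {"delta_pos": [-23,26,9.5],"yaw": 0,"jaw": 0},
  {"delta_pos": [-26.5,29,10.7],"yaw": 0,"jaw": 0},
])

```text
clock: 14.6
eef_pos: [192.1, 251.2, 728.6]
tcp_rot: [3.124, -0.591, 1.93]
contact_force: [1.1, 1.4, 0.9]
opening: -0.001
grasp_force: 0.0
```

```bash
python3 -c "
from h import *
to([495,110,300])"
```

```text
t 14.6 q [ 0.208 -0.338  1.365  0.686  2.08   0.209] p [192.1 251.2 728.6] z [-0.18   0.527 -0.83 ] y [0.939 0.343 0.014] F [1.1 1.4 0.9] cm [-43.69  23.01  22.71]
```

Emit:
play_rows([
  {"delta_pos": [-4,2.1,2],"yaw": 0,"jaw": 0},
  {"delta_pos": [-8,4.2,4],"yaw": 0,"jaw": 0},
  {"delta_pos": [-12,6.3,6],"yaw": 0,"jaw": 0},
  {"delta_pos": [-16,8.4,8],"yaw": 0,"jaw": 0},
  {"delta_pos": [-20,10.5,10],"yaw": 0,"jaw": 0},
  {"delta_pos": [-24,12.6,12],"yaw": 0,"jaw": 0},
  {"delta_pos": [-28,14.7,14],"yaw": 0,"jaw": 0},
  {"delta_pos": [-32,16.8,16],"yaw": 0,"jaw": 0},
])

```text
clock: 15.4
eef_pos: [413.7, 144.8, 419.3]
tcp_rot: [3.125, -0.59, 1.932]
contact_force: [0.8, 0.7, 1.1]
opening: 0.002
grasp_force: 0.0
```

```bash
python3 -c "
from h import *
to([495,110,300])
p,d=vision.grab_frame('wrist');cv2.imwrite('pics/w0.png',p[:,:,::-1])
for t,z in (('round_seat',66),('square_seat',66),('bar_seat',66),('visor_lip',130)):
  for q in vision.landmark_of('wrist',t)[:1]: print(t,round(q['conf'],2),np.round(q['uv']),atz('wrist',q['uv'],z).round(1))
"
```

```text
t 15.4 q [-0.107  0.008  1.721  0.532  1.674 -0.478] p [413.7 144.8 419.3] z [-0.181  0.527 -0.831] y [0.939 0.345 0.014] F [0.8 0.7 1.1] cm [-11.74   6.27   6.6 ]
round_seat 0.74 [359. 220.] [444.2 245.4  66. ]
square_seat 0.97 [322. 219.] [388.  228.2  66. ]
bar_seat 0.56 [399. 221.] [505.6 269.7  66. ]
visor_lip 0.93 [369. 226.] [459.1 231.  130. ]
```

View pics/w0.png

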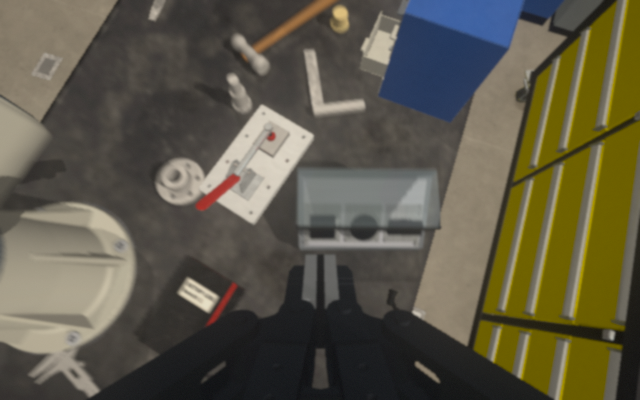

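```bash
cat >> h.py <<'E'
n=np.array([.199,-.553,.809]);ux=np.array([-.274,.761,.588]);uy=np.array([.941,.339,0])
C=np.array([449,246,66.])
def go(k,h,u=-3):
    return to(C+64*k*uy+u*ux+h*n)
def st(N=8):
    F=[];P=[]
    for i in range(N):
        vision.grab_frame("wrist");s=r.sense();F.append(s["contact_force"]);P.append(s["eef_pos"])
    p=np.mean(P,0);d=p-C
    print("t",round(s["clock"],2),"p",p.round(1),"u,y,n",(d@ux).round(2),(d@uy).round(2),(d@n).round(2),"Fn",round(np.mean(F,0)@n,2),"Fu",round(np.mean(F,0)@ux,2),"sd",np.std(np.array(F)@n).round(2))
E
python3 -c "
from h import *
go(0,85);go(0,60)"
```

```text
t 15.65 q [-0.106  0.004  1.719  0.533  1.678 -0.474] p [412.8 145.6 422.2] z [-0.181  0.527 -0.83 ] y [0.939 0.344 0.014] F [0.3 0.8 0. ] cm [-13.73   6.41  25.73]
t 15.65 q [-0.106  0.004  1.719  0.533  1.678 -0.474] p [412.8 145.6 422.2] z [-0.181  0.527 -0.83 ] y [0.939 0.344 0.014] F [0.3 0.8 0. ] cm [-13.64   6.39  28.23]
```

Emit:
play_rows([
  {"delta_pos": [-3.5,1.6,3],"yaw": 0,"jaw": 0},
  {"delta_pos": [-7,3.2,6],"yaw": 0,"jaw": 0},
  {"delta_pos": [-10.5,4.8,9],"yaw": 0,"jaw": 0},
  {"delta_pos": [-13.7,6.4,12],"yaw": 0,"jaw": 0},
  {"delta_pos": [-13.7,6.4,16.5],"yaw": 0,"jaw": 0},
  {"delta_pos": [-13.7,6.4,20.5],"yaw": 0,"jaw": 0},
  {"delta_pos": [-13.7,6.4,23.5],"yaw": 0,"jaw": 0},
  {"delta_pos": [-13.7,6.4,25.7],"yaw": 0,"jaw": 0},
])

```text
clock: 16.45
eef_pos: [466.9, 197.6, 133.6]
tcp_rot: [3.121, -0.59, 1.934]
contact_force: [0.1, 0.6, 0.6]
opening: -0.004
grasp_force: 0.0
```

```bash
python3 -c "
from h import *
st(6)
go(0,40)
p,d=vision.grab_frame('side');cv2.imwrite('pics/s2.png',cv2.resize(p[100:240,250:450,::-1],(800,560)))
p,d=vision.grab_frame('wrist');cv2.imwrite('pics/w2.png',p[:,:,::-1])
for t,z in (('round_seat',66),('square_seat',66),('bar_seat',66),('visor_lip',130)):
  for q in vision.landmark_of('wrist',t)[:1]: print(t,round(q['conf'],2),np.round(q['uv']),atz('wrist',q['uv'],z).round(1))
"
```

```text
t 16.75 p [467.3 196.8 134.1] u,y,n -2.35 0.54 85.95 Fn -0.27 Fu 0.01 sd 1.25
t 16.75 q [-0.002  0.381  1.937  0.625  1.121 -0.722] p [468.8 195.8 135.3] z [-0.176  0.527 -0.831] y [0.939 0.343 0.019] F [-0.5 -0.2  0.5] cm [ 0.18 -0.22  4.77]
round_seat 0.57 [320. 186.] [450.5 245.8  66. ]
square_seat 0.72 [238. 184.] [391.1 225.3  66. ]
bar_seat 0.93 [402. 183.] [508.9 269.8  66. ]
visor_lip 0.64 [323. 183.] [456.8 229.4 130. ]
```

View pics/s2.png

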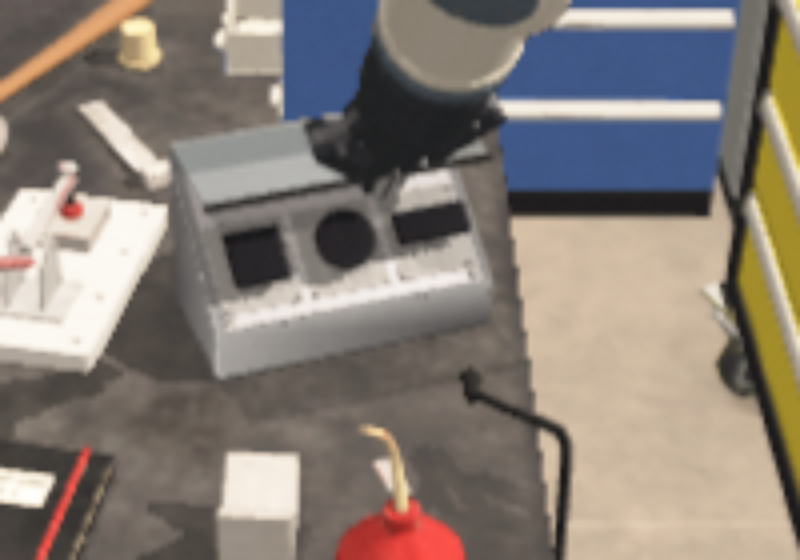

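View pics/w2.png

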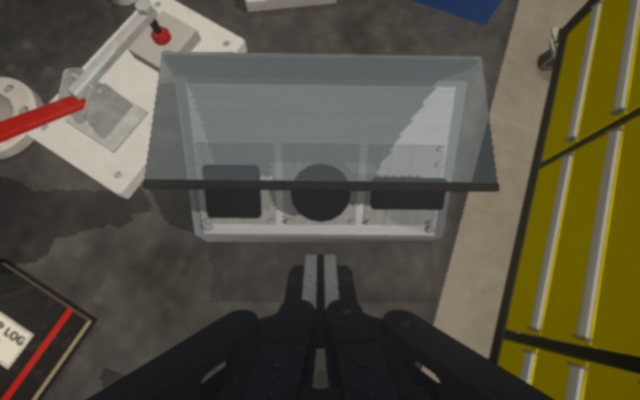

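Emit:
play_rows([
  {"delta_pos": [0,0,1.2],"yaw": 0,"jaw": 0},
  {"delta_pos": [0,0,2.4],"yaw": 0,"jaw": 0},
  {"delta_pos": [0,0,3.4],"yaw": 0,"jaw": 0},
  {"delta_pos": [0,0,4.2],"yaw": 0,"jaw": 0},
  {"delta_pos": [0,0,4.7],"yaw": 0,"jaw": 0},
  {"delta_pos": [0,0,5],"yaw": 0,"jaw": 0},
  {"delta_pos": [0,0,5.2],"yaw": 0,"jaw": 0},
  {"delta_pos": [0,0,5.2],"yaw": 0,"jaw": 0},
])

```text
clock: 17.85
eef_pos: [458.1, 223.4, 90.3]
tcp_rot: [3.123, -0.59, 1.932]
contact_force: [0.2, -0.7, 0.1]
opening: -0.001
grasp_force: 0.0
```

```bash
python3 -c "
from h import *
st(8)"
```

```text
t 18.25 p [458.3 223.2  90.5] u,y,n -5.47 1.04 34.25 Fn -0.03 Fu 0.13 sd 0.7
```

Emit:
play_rows([
  {"delta_pos": [0,0,0.2],"yaw": 0,"jaw": 0},
  {"delta_pos": [0,0,0.4],"yaw": 0,"jaw": 0},
  {"delta_pos": [0,0,0.6],"yaw": 0,"jaw": 0},
  {"delta_pos": [0,0,0.7],"yaw": 0,"jaw": 0},
  {"delta_pos": [0,0,0.8],"yaw": 0,"jaw": 0},
  {"delta_pos": [0,0,0.9],"yaw": 0,"jaw": 0},
  {"delta_pos": [0,0,1],"yaw": 0,"jaw": 0},
  {"delta_pos": [0,0,1],"yaw": 0,"jaw": 0},
])

```text
clock: 19.05
eef_pos: [456.2, 228.6, 81.9]
tcp_rot: [3.123, -0.59, 1.931]
contact_force: [0.1, 0.0, 0.0]
opening: -0.0
grasp_force: 0.0
```

```bash
python3 -c "
from h import *
st(6)"
```

```text
t 19.35 p [456.3 228.6  82. ] u,y,n -5.84 0.99 24.04 Fn -0.01 Fu -0.22 sd 0.47
```

Emit:
play_rows([
  {"delta_pos": [0,0,0.2],"yaw": 0,"jaw": 0},
  {"delta_pos": [0,0,0.4],"yaw": 0,"jaw": 0},
  {"delta_pos": [0,0,0.5],"yaw": 0,"jaw": 0},
  {"delta_pos": [0,0,0.6],"yaw": 0,"jaw": 0},
  {"delta_pos": [0,0,0.7],"yaw": 0,"jaw": 0},
  {"delta_pos": [0,0,0.8],"yaw": 0,"jaw": 0},
  {"delta_pos": [0,0,0.9],"yaw": 0,"jaw": 0},
  {"delta_pos": [0,0,0.9],"yaw": 0,"jaw": 0},
])

```text
clock: 20.15
eef_pos: [454.6, 233.4, 74.4]
tcp_rot: [3.123, -0.59, 1.932]
contact_force: [-0.2, -0.0, 0.8]
opening: -0.001
grasp_force: 0.0
```

```bash
python3 -c "
from h import *
st(5)"
```

```text
t 20.4 p [454.7 233.3  74.5] u,y,n -6.17 1.05 15.03 Fn 0.3 Fu -0.26 sd 0.41
```

```bash
python3 -c "
from h import *
p,d=vision.grab_frame('side');a=cv2.resize(p[120:200,280:395,::-1],(600,420),interpolation=cv2.INTER_CUBIC)
p,d=vision.grab_frame('wrist');b=cv2.resize(p[80:330,180:460,::-1],(600,536))
cv2.imwrite('pics/s3.png',a);cv2.imwrite('pics/w3.png',b)
"
```

```text
(no output)
```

View pics/s3.png

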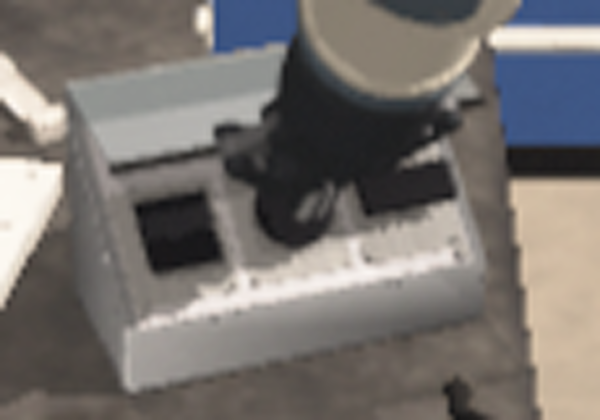

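View pics/w3.png

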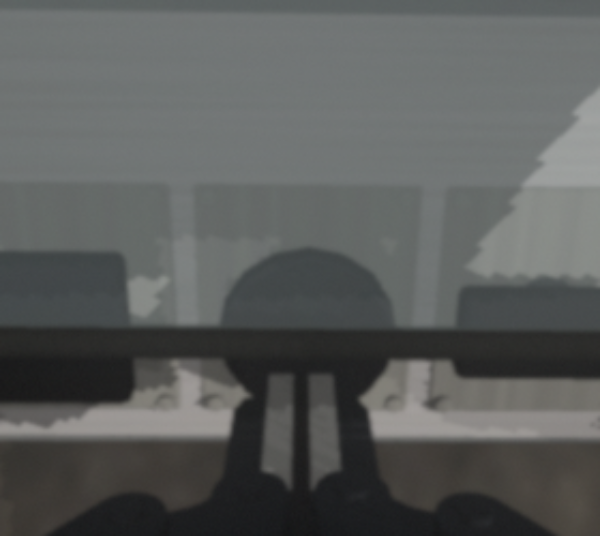

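Emit:
play_rows([
  {"delta_pos": [0.1,0,0.1],"yaw": 0,"jaw": 0},
  {"delta_pos": [0.2,0,0.2],"yaw": 0,"jaw": 0},
  {"delta_pos": [0.2,0,0.3],"yaw": 0,"jaw": 0},
  {"delta_pos": [0.2,0,0.4],"yaw": 0,"jaw": 0},
  {"delta_pos": [0.2,0,0.5],"yaw": 0,"jaw": 0},
  {"delta_pos": [0.2,0,0.5],"yaw": 0,"jaw": 0},
  {"delta_pos": [0.2,0,0.5],"yaw": 0,"jaw": 0},
  {"delta_pos": [0.2,0,0.5],"yaw": 0,"jaw": 0},
])

```text
clock: 21.3
eef_pos: [453.2, 237.5, 71.5]
tcp_rot: [3.123, -0.59, 1.931]
contact_force: [0.1, -0.4, -0.5]
opening: -0.003
grasp_force: 0.0
```

```bash
python3 -c "
from h import *
st(5)"
```

```text
t 21.55 p [453.2 237.5  71.5] u,y,n -4.38 1.12 9.99 Fn 0.46 Fu -0.09 sd 0.51
```

```bash
python3 -c "
from h import *
for cam in ('wrist','side'):
  p,d=vision.grab_frame(cam)
  c=vision.calibration(cam);K=np.array(c['mtx']);T=np.array(c['extrinsics'])
  v,u=np.mgrid[:400,:640]
  P=np.stack([(u-K[0,2])/K[0,0]*d,(v-K[1,2])/K[1,1]*d,d],-1)@T[:3,:3].T+T[:3,3]
  Q=P-C; A=Q@ux;B=Q@uy;N=Q@n
  for k,nm in((-1,'sq'),(0,'rd'),(1,'bar')):
    for lo in range(-40,30,6):
      m=(d>0)&(A>lo)&(A<lo+6)&(abs(B-64*k)<10)&(N<60)&(N>-20)
      if m.sum()>3: print(cam,nm,lo,m.sum(),np.percentile(N[m],[10,50,90]).round(1),end=' | ')
    print()
  m=(d>0)&(A>-40)&(A<-25)&(abs(B)>28)&(abs(B)<36)&(N<60)&(N>-20);print('panel',m.sum(),np.percentile(N[m],[10,50,90]) if m.any() else '')
"
```

```text
wrist sq -40 287 [-0.7 -0.1  0.6] | wrist sq -34 73 [-0.1  0.6  1.5] | wrist sq -22 181 [19.2 19.9 20.7] | wrist sq -16 379 [19.3 20.  20.7] | wrist sq -10 136 [19.3 20.1 20.8] | wrist sq 26 95 [59.  59.5 59.9] | 
wrist rd -16 10 [20.7 21.1 21.3] | wrist rd -10 41 [20.5 21.  21.8] | wrist rd -4 9 [43.6 47.  56.9] | wrist rd 2 907 [46.  52.8 58.6] | wrist rd 26 98 [59.  59.6 59.9] | 
wrist bar -40 280 [-0.7  0.   0.8] | wrist bar -34 246 [0.1 1.  1.7] | wrist bar -28 249 [0.4 1.2 1.9] | wrist bar -16 74 [19.1 19.8 20.5] | wrist bar -10 116 [19.7 20.4 21.1] | wrist bar 26 73 [59.  59.5 59.9] | 
panel 561 [-0.67998508  0.1441212   1.18543505]
side sq -40 16 [-2.8 -0.9  0.4] | side sq -34 13 [-2.5 -0.4  1.8] | side sq -28 15 [-3.6 -1.2  2.5] | side sq -22 26 [-1.4  3.2 20.2] | side sq -16 18 [16.9 19.1 22.7] | side sq -10 16 [16.8 20.3 23.8] | side sq -4 13 [17.  18.6 20.4] | side sq 2 11 [16.9 18.2 19.8] | side sq 8 17 [15.4 19.2 23.7] | side sq 14 12 [16.2 18.8 20.9] | side sq 26 15 [-1.1  0.4  3.4] | 
side rd -40 15 [-3.4 -0.   4. ] | side rd -34 12 [-2.5  0.   2.4] | side rd -28 16 [-2.7 -1.2  2.4] | side rd -22 27 [-1.6 16.  23. ] | side rd -16 40 [ 3.1 23.8 58.1] | side rd -10 8 [15.7 20.6 22.7] | side rd -4 5 [19.4 20.2 20.9] | side rd 2 4 [17.  19.1 21. ] | 
side bar -40 14 [-4.1 -0.7  0.5] | side bar -34 17 [-3.3 -0.9  3.1] | side bar -28 15 [-2.7  0.1  2.5] | side bar -22 14 [-2.7  0.4  2.6] | side bar -16 22 [-2.   4.5 20.5] | side bar -10 20 [-1.3 18.9 21.6] | side bar -4 14 [15.1 19.2 22.6] | side bar 2 12 [14.8 18.6 20.7] | side bar 8 7 [15.5 18.9 20.2] | 
panel 33 [-3.8265747  -0.39444128  2.71705006]
```

```bash
python3 -c "
from h import *
cam='wrist';p,d=vision.grab_frame(cam)
c=vision.calibration(cam);K=np.array(c['mtx']);T=np.array(c['extrinsics'])
v,u=np.mgrid[:400,:640]
P=np.stack([(u-K[0,2])/K[0,0]*d,(v-K[1,2])/K[1,1]*d,d],-1)@T[:3,:3].T+T[:3,3]
Q=P-C
s=r.sense();R=Rn.from_euler('xyz',s['tcp_rot']).as_matrix()
print('cam in tool',((T[:3,3]-s['eef_pos'])@R).round(1))
for col in (300,312,322,330,340):
  for row in range(244,290,5):
    q=Q[row,col];print((col,row),p[row,col],'u,y,n',np.round([q@ux,q@uy,q@n],1),'tool',((P[row,col]-s['eef_pos'])@R).round(1)) if col in(312,330) else None
"
```

```text
cam in tool [  83.    -0.8 -169.7]
(312, 244) [51 52 51] u,y,n [24.8 -3.5 65. ] tool [ 27.1  -3.6 -56.2]
(312, 249) [41 41 39] u,y,n [23.9 -3.4 67.2] tool [ 26.2  -3.5 -58.3]
(312, 254) [40 40 40] u,y,n [22.2 -3.4 67.7] tool [ 24.4  -3.5 -58.8]
(312, 259) [66 66 64] u,y,n [ 6.5 -3.6 44.9] tool [  9.6  -4.2 -35.4]
(312, 264) [74 74 73] u,y,n [ 7.1 -3.5 50. ] tool [ 10.   -4.  -40.5]
(312, 269) [72 72 71] u,y,n [ 7.3 -3.5 54.2] tool [ 10.1  -4.  -44.7]
(312, 274) [70 70 69] u,y,n [ 6.7 -3.5 56.9] tool [  9.4  -3.9 -47.4]
(312, 279) [84 85 82] u,y,n [ 6.9 -3.4 60.7] tool [  9.4  -3.8 -51.2]
(312, 284) [91 91 88] u,y,n [ 6.9 -3.4 64.1] tool [  9.3  -3.7 -54.6]
(312, 289) [91 91 89] u,y,n [ 7.2 -3.3 67.7] tool [  9.4  -3.7 -58.2]
(330, 244) [53 55 55] u,y,n [24.3  3.1 64.2] tool [ 26.6   3.  -55.2]
(330, 249) [41 41 40] u,y,n [23.6  3.  66.5] tool [ 25.8   2.9 -57.6]
(330, 254) [40 39 39] u,y,n [21.5  3.1 66.4] tool [ 23.6   2.9 -57.4]
(330, 259) [65 65 64] u,y,n [ 7.4  4.2 46.3] tool [ 10.4   3.6 -36.8]
(330, 264) [74 73 72] u,y,n [ 6.3  4.1 48.5] tool [  9.1   3.6 -38.9]
(330, 269) [73 73 72] u,y,n [ 6.7  3.9 53.1] tool [  9.4   3.5 -43.6]
(330, 274) [69 68 68] u,y,n [ 7.8  3.7 58.5] tool [ 10.3   3.3 -48.9]
(330, 279) [89 89 87] u,y,n [ 7.1  3.7 60.9] tool [  9.5   3.2 -51.3]
(330, 284) [93 92 90] u,y,n [ 7.3  3.5 64.6] tool [  9.6   3.1 -55.1]
(330, 289) [92 92 90] u,y,n [ 7.1  3.4 67.5] tool [  9.3   3.1 -57.9]
```

```bash
python3 -c "
from h import *
for cam in ('wrist','side','top'):
  p,d=vision.grab_frame(cam)
  c=vision.calibration(cam);K=np.array(c['mtx']);T=np.array(c['extrinsics'])
  v,u=np.mgrid[:400,:640]
  P=np.stack([(u-K[0,2])/K[0,0]*d,(v-K[1,2])/K[1,1]*d,d],-1)@T[:3,:3].T+T[:3,3]
  Q=P-C; A=Q@ux;B=Q@uy;N=Q@n
  print(cam)
  for b in range(-24,24,4):
    m=(d>0)&(A>-24)&(A<22)&(B>b)&(B<b+4)&(N<40)&(N>4)
    if m.sum()>2: print(b,m.sum(),'N',np.percentile(N[m],[10,50,90]).round(1),'u',A[m].min().round(),A[m].max().round())
s=r.sense();print(s['joint_efforts'].round(2),s['wrist_torque'].round(2))
"
```

```text
wrist
-20 9 N [20.2 20.5 21.5] u -10.0 -7.0
-16 55 N [20.4 21.1 21.8] u -13.0 -7.0
-12 43 N [20.7 21.5 22. ] u -11.0 -7.0
-8 11 N [20.9 21.2 21.8] u -11.0 -7.0
8 41 N [20.5 21.  21.9] u -11.0 -7.0
12 55 N [20.5 21.2 21.9] u -12.0 -7.0
16 74 N [20.4 21.2 21.9] u -15.0 -7.0
20 12 N [19.6 20.4 21.1] u -11.0 -7.0
side
-20 8 N [15.3 18.1 22.7] u -10.0 5.0
-16 14 N [16.8 20.5 22.2] u -14.0 13.0
-12 15 N [15.6 20.3 22.5] u -18.0 6.0
-8 12 N [17.4 18.5 22.4] u -20.0 6.0
-4 15 N [15.9 19.4 24.4] u -21.0 -1.0
0 7 N [15.5 20.1 23.4] u -22.0 -11.0
4 7 N [20.  21.8 23.3] u -22.0 -10.0
8 6 N [17.  19.2 23.1] u -17.0 -10.0
12 6 N [16.1 20.  23.2] u -18.0 -9.0
16 5 N [18.  20.  23.6] u -14.0 -5.0
top
-16 5 N [19.9 20.6 22.1] u -14.0 -6.0
-12 7 N [19.5 21.  23.3] u -14.0 -3.0
-8 8 N [19.6 20.5 26.9] u -19.0 4.0
12 3 N [22.2 22.3 23. ] u -7.0 -4.0
20 3 N [20.3 20.4 20.9] u -10.0 -4.0
[ -0.   -54.66 -20.29   2.     2.23   0.  ] [-0.27 -0.06 -0.02]
```

```bash
python3 -c "
from h import *
for cam in ('side','top'):
  p,d=vision.grab_frame(cam)
  c=vision.calibration(cam);K=np.array(c['mtx']);T=np.array(c['extrinsics'])
  v,u=np.mgrid[:400,:640]
  P=np.stack([(u-K[0,2])/K[0,0]*d,(v-K[1,2])/K[1,1]*d,d],-1)@T[:3,:3].T+T[:3,3]
  s=r.sense();R=Rn.from_euler('xyz',s['tcp_rot']).as_matrix();W=(P-s['eef_pos'])@R
  m=(d>0)&(abs(W[...,0])<25)&(abs(W[...,1])<25)&(W[...,2]>-70)&(W[...,2]<15)
  o=W[m];i=np.argsort(o[:,2]);uv=np.argwhere(m)[i];o=o[i]
  print(cam,len(o))
  for a,b in list(zip(uv,o))[::max(1,len(o)//40)]: print(a[::-1],b.round(0),p[a[0],a[1]],end='; ')
"
```

```text
side 283
[345 156] [-15.   9. -69.] [113 108 105]; [336 156] [ -8. -13. -64.] [30 31 32]; [340 158] [-12.  -2. -56.] [72 69 68]; [342 159] [-15.   4. -52.] [69 66 66]; [340 159] [-12.   0. -48.] [67 65 64]; [336 159] [ -7.  -9. -42.] [47 47 47]; [341 161] [-14.   5. -36.] [58 55 56]; [333 161] [ -2. -11. -18.] [26 26 27]; [341 163] [-11.  10. -14.] [41 39 40]; [335 162] [ -4.  -5. -13.] [43 41 42]; [334 160] [  3.  -5. -12.] [35 34 36]; [332 161] [  1. -12. -12.] [22 20 22]; [331 162] [ -1. -15. -11.] [23 22 24]; [336 166] [-15.  -5. -10.] [43 41 42]; [332 160] [  5. -10. -10.] [25 23 26]; [343 161] [-5. 19. -9.] [65 61 61]; [335 164] [-8. -5. -9.] [38 37 39]; [338 163] [-7.  4. -8.] [39 37 38]; [332 159] [ 8. -9. -8.] [32 31 33]; [335 165] [-10.  -5.  -7.] [40 37 39]; [330 164] [ -3. -17.  -4.] [80 76 73]; [330 165] [ -3. -15.   6.] [104  99  94]; [326 160] [ 15. -22.   7.] [124 118 113]; [329 170] [-16. -22.   7.] [127 121 116]; [325 157] [ 24. -21.   8.] [115 111 105]; [333 168] [-12.  -9.   8.] [119 113 108]; [331 170] [-17. -16.   9.] [131 125 117]; [326 163] [  7. -24.   9.] [1
[... 1582 characters left out ...]
 195] [ 10.   4. -35.] [61 60 58]; [243 197] [ 10.   0. -33.] [31 30 28]; [241 191] [  0.  20. -13.] [31 30 28]; [246 204] [ -1. -13. -12.] [24 23 20]; [246 202] [ -3.  -8. -12.] [26 25 22]; [242 194] [ -1.  13. -11.] [25 25 23]; [245 201] [ -2.  -5. -10.] [30 29 27]; [249 203] [-10. -12. -10.] [22 20 18]; [250 201] [-15.  -8.  -9.] [28 28 26]; [249 202] [-13.  -9.  -7.] [22 21 20]; [249 210] [-13. -24.   8.] [58 58 53]; [247 209] [-10. -21.   9.] [50 50 46]; [249 206] [-17. -15.   9.] [54 53 50]; [252 208] [-23. -21.  10.] [95 93 88]; [247 207] [-12. -16.  10.] [36 36 33]; [250 207] [-19. -18.  10.] [56 55 51]; [247 208] [-11. -18.  11.] [55 54 50]; [251 207] [-23. -18.  12.] [102 102  94];
```

Emit:
play_rows([
  {"delta_pos": [0,0,0.1],"yaw": 0,"jaw": 0},
  {"delta_pos": [0,0,0.2],"yaw": 0,"jaw": 0},
  {"delta_pos": [0,0,0.3],"yaw": 0,"jaw": 0},
  {"delta_pos": [0,0,0.4],"yaw": 0,"jaw": 0},
  {"delta_pos": [0,0,0.5],"yaw": 0,"jaw": 0},
  {"delta_pos": [0,0,0.5],"yaw": 0,"jaw": 0},
  {"delta_pos": [0,0,0.5],"yaw": 0,"jaw": 0},
  {"delta_pos": [0,0,0.5],"yaw": 0,"jaw": 0},
])

```text
clock: 22.75
eef_pos: [452.3, 240.1, 67.3]
tcp_rot: [3.123, -0.59, 1.932]
contact_force: [0.3, 0.2, -0.8]
opening: 0.004
grasp_force: 0.0
```

```bash
python3 -c "
from h import *
st(3)"
```

```text
t 22.9 p [452.4 240.2  67.4] u,y,n -4.58 1.18 5.0 Fn -0.02 Fu 0.19 sd 0.21
```

Emit:
play_rows([
  {"delta_pos": [0,0,0.1],"yaw": 0,"jaw": 0},
  {"delta_pos": [0,0,0.2],"yaw": 0,"jaw": 0},
  {"delta_pos": [0,0,0.3],"yaw": 0,"jaw": 0},
  {"delta_pos": [0,0,0.4],"yaw": 0,"jaw": 0},
  {"delta_pos": [0,0,0.5],"yaw": 0,"jaw": 0},
  {"delta_pos": [0,0,0.6],"yaw": 0,"jaw": 0},
  {"delta_pos": [0,0,0.7],"yaw": 0,"jaw": 0},
  {"delta_pos": [0,0,0.7],"yaw": 0,"jaw": 0},
])

```text
clock: 23.7
eef_pos: [451.0, 243.9, 61.4]
tcp_rot: [3.123, -0.59, 1.931]
contact_force: [-0.1, 0.2, 0.3]
opening: -0.003
grasp_force: 0.0
```

```bash
python3 -c "
from h import *
st(3)
p,d=vision.grab_frame('side');a=cv2.resize(p[140:190,310:370,::-1],(720,600),interpolation=cv2.INTER_CUBIC)
cv2.imwrite('pics/s4.png',a)
"
```

```text
t 23.85 p [451.  243.9  61.5] u,y,n -4.83 1.2 -2.06 Fn -0.11 Fu 0.72 sd 0.28
```

View pics/s4.png

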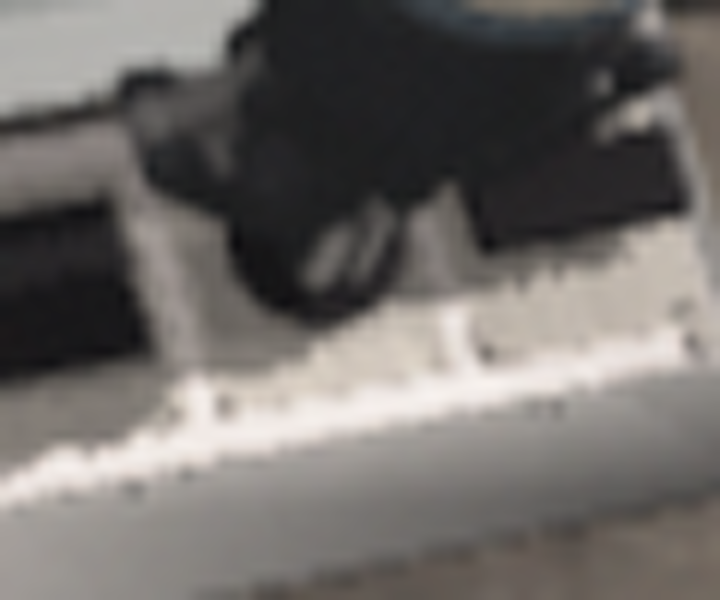

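```bash
cat >> h.py <<'E'
def cloud(cam):
    p,d=vision.grab_frame(cam);c=vision.calibration(cam);K=np.array(c['mtx']);T=np.array(c['extrinsics'])
    v,u=np.mgrid[:400,:640];P=np.stack([(u-K[0,2])/K[0,0]*d,(v-K[1,2])/K[1,1]*d,d],-1)@T[:3,:3].T+T[:3,3]
    s=r.sense();R=Rn.from_euler('xyz',s['tcp_rot']).as_matrix()
    return p,d>0,(P-C)@np.array([ux,uy,n]).T,(P-s['eef_pos'])@R
def caps():
    p,ok,Q,W=cloud('wrist')
    for k in(-1,0,1):
        m=ok&(Q[...,0]>-18)&(Q[...,0]<-6)&(abs(Q[...,1]-64*k)<21)&(Q[...,2]>5)&(Q[...,2]<36)
        print('cap',k,m.sum(),np.median(Q[...,2][m]).round(1) if m.any() else '')
E
python3 -c "
from h import *
caps()
for cam in ('side','top'):
  p,ok,Q,W=cloud(cam)
  m=ok&(abs(W[...,0])<60)&(abs(W[...,1])<75)&(W[...,2]<-72)&(W[...,2]>-130)
  for y in range(-75,75,15):
    k=m&(W[...,1]>y)&(W[...,1]<y+15)
    if k.sum()>3: o=W[k];print(cam,y,k.sum(),'zmax',o[:,2].max().round(),'x',o[:,0].min().round(),o[:,0].max().round(),'at',o[o[:,2].argmax()].round())
  m=ok&(abs(W[...,0])<16)&(abs(W[...,1])<18)&(W[...,2]<12)&(W[...,2]>-70)
  print(np.histogram(W[...,2][m],np.arange(-70,13,4)))
"
```

```text
cap -1 885 20.0
cap 0 28 20.9
cap 1 0 
side -75 6 zmax -75.0 x -13.0 25.0 at [ 25. -64. -75.]
side -60 66 zmax -75.0 x -15.0 23.0 at [ 23. -57. -75.]
side -45 44 zmax -74.0 x -15.0 9.0 at [-12. -31. -74.]
side -30 63 zmax -77.0 x -22.0 8.0 at [-13. -29. -77.]
side -15 28 zmax -72.0 x -21.0 1.0 at [-16.  -9. -72.]
side 0 26 zmax -72.0 x -19.0 -3.0 at [-13.   6. -72.]
side 15 9 zmax -75.0 x -18.0 -10.0 at [-12.  25. -75.]
side 30 22 zmax -74.0 x -15.0 -11.0 at [-13.  31. -74.]
side 45 38 zmax -96.0 x -16.0 3.0 at [-13.  48. -96.]
(array([ 6,  2,  4,  6,  4,  3,  7,  6,  6,  3,  3, 22, 23,  5,  0,  5, 16,
       17,  2,  0]), array([-70, -66, -62, -58, -54, -50, -46, -42, -38, -34, -30, -26, -22,
       -18, -14, -10,  -6,  -2,   2,   6,  10]))
top -75 4 zmax -72.0 x 24.0 29.0 at [ 28. -66. -72.]
top -60 4 zmax -72.0 x 24.0 29.0 at [ 24. -50. -72.]
top -45 21 zmax -73.0 x 8.0 25.0 at [ 25. -43. -73.]
top -30 75 zmax -72.0 x -6.0 28.0 at [ 28. -26. -72.]
top -15 50 zmax -73.0 x -4.0 19.0 at [ 10.  -2. -73.]
top 0 68 zmax -72.0 x -3.0 18.0 at [  8.   2. -72.]
top 15 33 zmax -72.0 x 1.0 26.0 at [ 25.  30. -72.]
top 30 72 zmax -72.0 x -2.0 25.0 at [ 25.  44. -72.]
top 45 88 zmax -90.0 x -13.0 13.0 at [  9.  46. -90.]
(array([ 5, 12,  5,  7,  9, 10, 11,  6,  3,  1,  0, 10,  4,  0,  0,  0,  2,
        1,  0,  0]), array([-70, -66, -62, -58, -54, -50, -46, -42, -38, -34, -30, -26, -22,
       -18, -14, -10,  -6,  -2,   2,   6,  10]))
```

```bash
python3 -c "
from h import *
for cam in ('side','wrist'):
  p,ok,Q,W=cloud(cam)
  for a in range(-200,-8,8):
    m=ok&(abs(W[...,0])<60)&(abs(W[...,1])<35)&(W[...,2]>a)&(W[...,2]<a+8)
    if cam=='wrist': m&=W[...,0]<20
    if m.sum()>1: print(cam,a,m.sum(),'x',np.percentile(W[...,0][m],[3,50,97]).round(),'y',np.percentile(W[...,1][m],[3,97]).round())
s=r.sense();print(s['clock'],s['opening'])
"
```

```text
side -200 58 x [-39. -33. -11.] y [-34.  13.]
side -192 39 x [-39. -33. -12.] y [-34.  20.]
side -184 36 x [-38. -32. -12.] y [-34.  18.]
side -176 42 x [-40. -33.  11.] y [-34.  15.]
side -168 38 x [-39. -32. -13.] y [-34.  18.]
side -160 9 x [-38. -26.  13.] y [-34.   7.]
side -152 3 x [-11. -11. -10.] y [-34. -31.]
side -144 6 x [-13. -13.   6.] y [-34. -28.]
side -136 13 x [-21. -13.  -2.] y [-35. -13.]
side -128 9 x [-21. -12. -11.] y [-31. -10.]
side -120 10 x [-20. -13. -11.] y [-27.   2.]
side -112 10 x [-19. -17. -11.] y [-19.   2.]
side -104 20 x [-19. -18.  -8.] y [-33.  16.]
side -96 24 x [-19. -13.  -3.] y [-34.  33.]
side -88 37 x [-16.  -7.   7.] y [-30.  32.]
side -80 27 x [-15. -13.   2.] y [-30.  32.]
side -72 17 x [-14. -12.  34.] y [-29.   9.]
side -64 20 x [-13.  37.  46.] y [-33.   7.]
side -56 43 x [-12.  50.  58.] y [-33.   0.]
side -48 19 x [-12.  -7.  59.] y [-27.  10.]
side -40 10 x [-14. -10.  -4.] y [-13.  10.]
side -32 15 x [-13.  -8.   7.] y [-18.  17.]
side -24 52 x [-17. -10.   5.] y [-19.  18.]
side -16 4 x [-34. -11.  -3.] y [-23.  16.]
wrist -112 2898 x [ 9. 16. 17.] y [-17.  16.]
wrist -104 3595 x [ 2. 15. 16.] y [-34.  34.]
wrist -96 3140 x [-9. 10. 16.] y [-34.  34.]
wrist -88 6597 x [-10.   6.  11.] y [-33.  33.]
wrist -80 3574 x [-9. 10. 12.] y [-32.  31.]
wrist -72 1301 x [-10.   7.  12.] y [-19.  18.]
wrist -64 699 x [-7.  9. 10.] y [-13.  12.]
wrist -56 658 x [ 5.  6. 10.] y [-13.  12.]
wrist -48 238 x [5. 6. 6.] y [-14.  13.]
wrist -24 28 x [-10.  -8.  -7.] y [-16.  18.]
24.15 0.004744767144597078
```

Emit:
play_rows([
  {"delta_pos": [0,0,0.1],"yaw": 0,"jaw": 0},
  {"delta_pos": [0,0,0.2],"yaw": 0,"jaw": 0},
  {"delta_pos": [0,0,0.3],"yaw": 0,"jaw": 0},
  {"delta_pos": [0,0,0.4],"yaw": 0,"jaw": 0},
  {"delta_pos": [0,0,0.5],"yaw": 0,"jaw": 0},
  {"delta_pos": [0,0,0.6],"yaw": 0,"jaw": 0},
  {"delta_pos": [0,0,0.7],"yaw": 0,"jaw": 0},
  {"delta_pos": [0,0,0.8],"yaw": 0,"jaw": 0},
])

```text
clock: 24.95
eef_pos: [449.6, 248.1, 54.9]
tcp_rot: [3.123, -0.591, 1.932]
contact_force: [-0.4, -1.1, 4.5]
opening: -0.003
grasp_force: 2.3
```

```bash
python3 -c "
from h import *
st(3)"
```

```text
t 25.1 p [449.6 248.2  54.9] u,y,n -5.03 1.26 -10.08 Fn 4.45 Fu 1.99 sd 0.45
```

Emit:
play_rows([
  {"delta_pos": [0,0,0.2],"yaw": 0,"jaw": 0},
  {"delta_pos": [0,0,0.4],"yaw": 0,"jaw": 0},
  {"delta_pos": [0,0,0.5],"yaw": 0,"jaw": 0},
  {"delta_pos": [0,0,0.6],"yaw": 0,"jaw": 0},
  {"delta_pos": [0,0,0.7],"yaw": 0,"jaw": 0},
  {"delta_pos": [0,0,0.8],"yaw": 0,"jaw": 0},
  {"delta_pos": [0,0,0.85],"yaw": 0,"jaw": 0},
  {"delta_pos": [0,0,0.85],"yaw": 0,"jaw": 0},
])

```text
clock: 25.9
eef_pos: [448.1, 252.5, 48.6]
tcp_rot: [3.122, -0.591, 1.932]
contact_force: [-2.5, -7.4, 14.5]
opening: -0.0
grasp_force: 7.6
```

```bash
python3 -c "
from h import *
st(3)"
```

```text
t 26.05 p [448.1 252.5  48.6] u,y,n -5.05 1.37 -17.81 Fn 15.13 Fu 3.61 sd 0.65
```

Emit:
play_rows([
  {"delta_pos": [0,0,-1.5],"yaw": 0,"jaw": 0},
  {"delta_pos": [0,0,-3.2],"yaw": 0,"jaw": 0},
  {"delta_pos": [0,-2.5,-3.2],"yaw": 0,"jaw": 0},
  {"delta_pos": [0,-5,-3.2],"yaw": 0,"jaw": 0},
  {"delta_pos": [0,-6.4,-3.2],"yaw": 0,"jaw": 0},
  {"delta_pos": [0,-6.4,-2.6],"yaw": 0,"jaw": 0},
  {"delta_pos": [0,-6.4,-2],"yaw": 0,"jaw": 0},
  {"delta_pos": [0,-6.4,-1.7],"yaw": 0,"jaw": 0},
])

```text
clock: 26.85
eef_pos: [391.9, 222.2, 60.4]
tcp_rot: [3.122, -0.59, 1.932]
contact_force: [0.1, 0.5, 0.2]
opening: -0.004
grasp_force: 0.0
```

```bash
python3 -c "
from h import *
st(5);caps()"
```

```text
t 27.1 p [391.4 222.   60.5] u,y,n -5.7 -62.31 -2.61 Fn -0.07 Fu -0.12 sd 0.66
cap -1 143 19.9
cap 0 812 21.3
cap 1 51 19.9
```

Emit:
play_rows([
  {"delta_pos": [0,0,0.1],"yaw": 0,"jaw": 0},
  {"delta_pos": [0,0,0.2],"yaw": 0,"jaw": 0},
  {"delta_pos": [0,0,0.3],"yaw": 0,"jaw": 0},
  {"delta_pos": [0,0,0.4],"yaw": 0,"jaw": 0},
  {"delta_pos": [0,0,0.5],"yaw": 0,"jaw": 0},
  {"delta_pos": [0,0,0.6],"yaw": 0,"jaw": 0},
  {"delta_pos": [0,0,0.6],"yaw": 0,"jaw": 0},
  {"delta_pos": [0,0,0.6],"yaw": 0,"jaw": 0},
])

```text
clock: 27.95
eef_pos: [390.0, 224.8, 56.0]
tcp_rot: [3.123, -0.59, 1.932]
contact_force: [-0.1, -1.5, 2.9]
opening: -0.0
grasp_force: 1.7
```

```bash
python3 -c "
from h import *
st(10)"
```

```text
t 28.45 p [390.  224.8  56. ] u,y,n -5.85 -62.72 -8.12 Fn 3.51 Fu 0.81 sd 0.63
```

Emit:
play_rows([
  {"delta_pos": [0,0,0.1],"yaw": 0,"jaw": 0},
  {"delta_pos": [0,0,0.2],"yaw": 0,"jaw": 0},
  {"delta_pos": [0,0,0.3],"yaw": 0,"jaw": 0},
  {"delta_pos": [0,0,0.4],"yaw": 0,"jaw": 0},
  {"delta_pos": [0,0,0.5],"yaw": 0,"jaw": 0},
  {"delta_pos": [0,0,0.5],"yaw": 0,"jaw": 0},
  {"delta_pos": [0,0,0.5],"yaw": 0,"jaw": 0},
  {"delta_pos": [0,0,0.5],"yaw": 0,"jaw": 0},
])

```text
clock: 29.25
eef_pos: [389.0, 227.6, 51.8]
tcp_rot: [3.123, -0.591, 1.932]
contact_force: [-0.9, -1.7, 5.6]
opening: -0.001
grasp_force: 2.7
```

```bash
python3 -c "
from h import *
st(10);st(14)"
```

```text
t 29.75 p [389.  227.6  51.9] u,y,n -5.9 -62.7 -13.18 Fn 5.29 Fu 2.12 sd 0.5
t 30.45 p [389.  227.6  51.9] u,y,n -5.91 -62.7 -13.18 Fn 5.54 Fu 2.12 sd 0.4
```

Emit:
play_rows([
  {"delta_pos": [0,0,-1.2],"yaw": 0,"jaw": 0},
  {"delta_pos": [0,0,-2.8],"yaw": 0,"jaw": 0},
  {"delta_pos": [0.1,4,-2.8],"yaw": 0,"jaw": 0},
  {"delta_pos": [0.2,8.5,-2.8],"yaw": 0,"jaw": 0},
  {"delta_pos": [0.2,12.7,-2.8],"yaw": 0,"jaw": 0},
  {"delta_pos": [0.2,12.7,-2.6],"yaw": 0,"jaw": 0},
  {"delta_pos": [0.2,12.7,-1.8],"yaw": 0,"jaw": 0},
  {"delta_pos": [0.2,12.7,-1.1],"yaw": 0,"jaw": 0},
])

```text
clock: 31.25
eef_pos: [508.2, 266.5, 63.3]
tcp_rot: [3.125, -0.59, 1.931]
contact_force: [0.3, -0.4, 0.1]
opening: -0.0
grasp_force: 0.0
```

```bash
python3 -c "
from h import *
st(5);caps()"
```

```text
t 31.5 p [508.1 266.6  63.3] u,y,n -2.08 62.59 -1.81 Fn -0.14 Fu -0.66 sd 1.0
cap -1 716 20.1
cap 0 659 21.3
cap 1 0
```

Emit:
play_rows([
  {"delta_pos": [0,0.1,0.2],"yaw": 0,"jaw": 0},
  {"delta_pos": [0,0.1,0.3],"yaw": 0,"jaw": 0},
  {"delta_pos": [0,0.1,0.4],"yaw": 0,"jaw": 0},
  {"delta_pos": [0,0.1,0.5],"yaw": 0,"jaw": 0},
  {"delta_pos": [0,0.1,0.65],"yaw": 0,"jaw": 0},
  {"delta_pos": [0,0.1,0.8],"yaw": 0,"jaw": 0},
  {"delta_pos": [0,0.1,0.9],"yaw": 0,"jaw": 0},
  {"delta_pos": [0,0.1,1],"yaw": 0,"jaw": 0},
])

```text
clock: 32.35
eef_pos: [508.9, 272.4, 55.8]
tcp_rot: [3.123, -0.591, 1.932]
contact_force: [-0.6, -1.4, 4.7]
opening: 0.003
grasp_force: 2.3
```

```bash
python3 -c "
from h import *
st(6)"
```

```text
t 32.65 p [508.9 272.4  55.8] u,y,n -2.26 65.31 -10.94 Fn 4.63 Fu 1.56 sd 0.53
```

Emit:
play_rows([
  {"delta_pos": [0,0,0.2],"yaw": 0,"jaw": 0},
  {"delta_pos": [0,0,0.4],"yaw": 0,"jaw": 0},
  {"delta_pos": [0,0,0.5],"yaw": 0,"jaw": 0},
  {"delta_pos": [0,0,0.6],"yaw": 0,"jaw": 0},
  {"delta_pos": [0,0,0.7],"yaw": 0,"jaw": 0},
  {"delta_pos": [0,0,0.8],"yaw": 0,"jaw": 0},
  {"delta_pos": [0,0,0.9],"yaw": 0,"jaw": 0},
  {"delta_pos": [0,0,0.9],"yaw": 0,"jaw": 0},
])

```text
clock: 33.45
eef_pos: [507.5, 276.8, 49.5]
tcp_rot: [3.122, -0.591, 1.933]
contact_force: [-2.3, -9.8, 17.5]
opening: -0.001
grasp_force: 9.5
```

```bash
python3 -c "
from h import *
st(5)"
```

```text
t 33.7 p [507.5 276.8  49.5] u,y,n -2.27 65.45 -18.77 Fn 18.65 Fu 3.65 sd 0.59
```

Bar key is home at 18 N, well past its 8 N spring. Retracting now.

Emit:
play_rows([
  {"delta_pos": [0,0,-1.5],"yaw": 0,"jaw": 0},
  {"delta_pos": [0,0,-4],"yaw": 0,"jaw": 0},
  {"delta_pos": [0,0,-8],"yaw": 0,"jaw": 0},
  {"delta_pos": [0,0,-12],"yaw": 0,"jaw": 0},
  {"delta_pos": [0,0,-14],"yaw": 0,"jaw": 0},
  {"delta_pos": [0,0,-14],"yaw": 0,"jaw": 0},
  {"delta_pos": [0,0,-14],"yaw": 0,"jaw": 0},
  {"delta_pos": [0,0,-14],"yaw": 0,"jaw": 0},
])

```text
clock: 34.5
eef_pos: [531.1, 203.8, 163.2]
tcp_rot: [3.125, -0.591, 1.931]
contact_force: [-0.7, 0.2, -0.1]
opening: -0.002
grasp_force: 0.0
```

```bash
python3 -c "
from h import *
st(3);caps()
for t in('v_block','tape_measure','oil_can'):
  for c in ('side','top'):
    vision.grab_frame(c)
    for q in vision.landmark_of(c,t)[:1]: print(t,c,round(q['conf'],2),atz(c,q['uv'],0).round(1))
print(r.sign_off())"
```

```text
t 34.65 p [531.2 203.8 163.3] u,y,n 2.58 63.08 118.39 Fn 0.39 Fu 0.24 sd 0.34
cap -1 631 20.2
cap 0 564 21.3
cap 1 297 20.5
v_block side 0.98 [399.   18.2   0. ]
tape_measure side 0.93 [ 328.  -192.4    0. ]
tape_measure top 0.58 [455.6 263.9   0. ]
oil_can side 0.72 [505.9 266.1   0. ]
the job is handed in; nothing more can be done
None
```

I pressed the three keys in order and handed the job in at about 35 s of the 56 s allowed, but `sign_off` returned no verdict. By force and travel, the round key went fully home (15 N), the square key was held about 6 mm down for more than 1 s, and the bar key went fully home (19 N). At the end all three keys measured up again. The final detections put the V-block and tape measure near their first positions, but the oil can was not reliably found in the last pictures, so I could not confirm that it stayed put.

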